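Show a spark plug to the inspection camera

TASK

Pull the drawer of the small parts cabinet right out to its stop and leave it open, take the spark plug out of it, and hold the plug up to the bench inspection camera: sparking (threaded) end towards the lens, the plug lying along the camera's line of sight, on its centre line, with the sparking tip 60 mm in front of the glass. Do not touch the camera, and leave the ball bearing and the hex key in the drawer. Finish while holding the plug still there; do not put it down or let it go.

Things in the scene. Friction and masses are not known exactly. Their poses are not given: they have to be found in the camera images.
- drawer (a joint): The cabinet's drawer, a slide of 0.12 m: 0 = shut, 0.12 = out against its stop (m). It starts shut or up to 10 mm ajar, has about 2 N of friction and stays where it is left. The cabinet is fixed, grey steel, 160 deep x 260 wide x 80 mm high.
- drawer_handle (a point): Middle of the drawer's handle: a straight round steel bar 10 mm thick, about 98 mm long along this frame's y, on two stems, 42 mm (to the bar's centre) out from the drawer front; it is 52 mm above the bench, and the drawer front's top edge is 22 mm above it, the cabinet's top 28 mm above it. The frame's x points into the cabinet, z up; the drawer comes out along -x. The point moves with the drawer.
- drawer_floor (a point): Centre of the drawer's inner floor, on its upper face, 13 mm above the bench; same axes as the handle's frame. Inside, the drawer is 143 mm (x) by 230 mm (y) with side walls rising 29 mm above the floor, the front 61 mm. The middle of the floor is 121.5 mm in x behind the handle bar. Moves with the drawer.
- plug: The spark plug, loose, about 50 g, 71 mm long and 18 to 20 mm across its hexagon: white insulator and terminal at one end, hexagon in the middle, rusty thread and sparking tip at the other; lies flat in the drawer with the sparking end towards the back, in the left, middle or right third. Origin on its underside midway along; -y runs along the plug to the sparking tip, z up as it lies. To the fingers it is a bar 14 mm wide (x) and 18 mm high.
- plug_mid (a point): Centre of the spark plug, half-way up (9 mm above its underside), where it is grasped; axes as plug (-y to the sparking tip).
- plug_tip (a point): The sparking tip of the plug, on its axis, 35 mm along -y from plug_mid.
- bearing_mid (a point): Centre of the steel ball bearing, a ring 47 mm across and 14 mm thick, lying flat in another third of the drawer.
- key_mid (a point): Middle of the hex key, a dark bent rod 94 x 34 x 8 mm, lying flat in the remaining third of the drawer.
- camera_stand: The inspection camera's stand: steel foot 95 x 90 x 12 mm, a post of 16 mm diameter rising to 312 mm at this origin (on the bench), and on it a black carriage 32 mm across (a clamp knob sticks out 40 mm to +y) with the camera head, nothing above 315 mm; the whole camera is not to be touched. Its -x axis is the direction in which the camera faces. The carriage and the head's tilt are clamped (stiff).
- lens (a point): Centre of the camera's front glass, in a black round bezel 44 mm across at the end of a round metal barrel 65 mm long; 0.19 to 0.28 m above the bench. The camera looks along this frame's -x axis, horizontally or down by up to 0.45 rad (the head's tilt differs from time to time); y is level.

How it is judged:
By the outcome, as a careful person would: the job done as asked, in the order asked, and still so for the second after the job is handed in, while the arm keeps its last pose, push and grip.
It also fails if it takes over 56 s, if anything falls off the work surface, if the arm or the gripper's body presses on something with over 40 N, if the wrist force passes 120 N, or if a joint passes its speed limit or range.

ROBOT

A 7-joint arm with a two-finger parallel gripper is mounted at the origin on a cart in front of the work surface, level with it; the furniture and walls round the work are solid. World frame = base frame: x ahead of the robot, y to its left, z up, the work surface at z = 0. Lengths are in m, angles in rad, forces in N, time in s.
With the tool pointing down it reaches from about 0.425 to 0.95 m from the base axis. Payload 16.7 kg.
Tool frame: the origin (TCP) lies midway between the tips of the shut fingers; the grasp point (between the pads) lies behind it (hold_point_z is the z of the grasp point in the tool frame, in m); z points along the fingers, y is the line along which they close (so a half turn about z gives the same grasp; the last joint's range is limited). The gripper opens to 94 mm and grips with 3 to 60 N. Pads are 16 mm wide; open, the fingers measure 119 mm over their backs; the gripper's body (75 mm by 177 mm) begins 78 mm behind the grasp point.
Start: joints at [1.141, 0.426, 0.074, 1.606, -0.034, 1.111, -0.067], TCP at [0.186, -0.649, 0.205] pointing down, gripper open.
Joint ranges: [-2.85, 2.85], [-0.5, 2.14], [-1.23, 1.37], [0.21, 2.46], [-1.02, 4.16], [0.16, 2.05], [-2.73, 2.73]. Speed limits (rad/s): [1.89, 1.89, 2.39, 2.39, 3.01, 3.01, 3.01].

INTERFACE

Orientations are given as a unit quaternion [x, y, z, w].
In Python, from plant import reach, movel, movej, gripper_to, pause, solve_ik, get_obs, camera, camera_model, PlanningError, finish_job, hold_point_z gives the robot as it stands. Calls block until the motion is done:
- reach(position, orientation): joint-space move of the TCP to a pose.
- movel(position, v=0.15, frame=None, guard=None): straight line of the TCP; frame=None keeps the orientation; v is the mean speed in m/s. With guard (N) it stops when the force on the tool has changed by that much, and returns True; else False.
- movej(angles): joint-space move.
- gripper_to(opening, f_grip=None): finger opening in m; f_grip is the grip in N (None keeps the last); returns when the fingers have stopped.
- pause(seconds).
- solve_ik(position, orientation): joint angles nearest the present ones, or None.
- get_obs(): the state.
- camera(name): name is "scene" or "side" or "wrist"; returns the picture (480x640x3 uint8, red, green, blue); there is no depth.
- camera_model(name): a dict with "fovy" (degrees; the focal length in pixels is half the picture's height over the tangent of half this angle, whatever the lens; pixels are square), "cx", "cy" (the principal point, pixels), "position" and "orientation" of the camera in the world; the wrist camera has in their place "tool_from_camera" (4x4, takes a point from camera to tool coordinates, whose origin is the TCP and whose axes are the flange's). Camera axes: x right, y up, looking along -z (the intrinsics and any distortion apply to the point x, -y, -z); pixel columns grow to the right and rows downward; lengths in m; the calibration is good to about 2 mm. A picture is of the moment at which its call begins: read the wrist's pose just before it. camera_model takes no time and is no camera call.
A pose or a line that the arm cannot do raises PlanningError and nothing moves.
- finish_job(): hands the job in; it is judged then, once.
The state is a dict: "t": time; "q": joint angles; "qvel": joint speeds; "joint_torque": joint torques, N m; "ee_pos": TCP position; "eef_rot": TCP orientation; "contact_force": force on the tool from outside, world axes, zero at the start; "moment": the same for the moment, N m; "width": finger opening in m; "grasp_force": force on a finger pad.
Only numpy, scipy, OpenCV 4.12 (cv2) and the standard library are available. Lean on these libraries where they do the work, as an engineer would, in place of code of your own. Each camera call takes 0.05 s, during which the arm holds its last target. There are 200 camera calls.

## Working session

There is one attempt and no reset: what is moved stays moved. The work goes in short steps, each a Python script; the robot and the scene stay as the last script left them, time stands still between calls to the robot, and variables do not carry over. Pictures are saved under pics/ and viewed, at most 10 in all, crops included, and the job is handed in when it is done.

```bash
mkdir -p pics; ls; cat > h.py <<'E'
import numpy as np, cv2
from scipy.spatial.transform import Rotation as R
from plant import *
def save(n,f): 
    im=camera(n); cv2.imwrite('pics/'+f+'.png',im[:,:,::-1]); return im
E
python3 - <<'E'
from h import *
for n in ('scene','side','wrist'): print(n,camera_model(n))
print(hold_point_z if not callable(hold_point_z) else hold_point_z()); print(get_obs())
a=save('scene','scene0'); b=save('side','side0')
E
```

```text
pics
scene {'fovy': 55.500216647800315, 'cx': 312.73554023006386, 'cy': 236.0115574521896, 'position': array([0.22559138, 0.41608064, 0.65052832]), 'orientation': array([-0.13734446,  0.44778047,  0.84881782, -0.24522938])}
side {'fovy': 56.50416657241652, 'cx': 320.5998553792982, 'cy': 238.78417089772668, 'position': array([ 0.61441703, -0.89074751,  0.71369589]), 'orientation': array([ 0.44031707, -0.01315937, -0.00539867,  0.89772967])}
wrist {'fovy': 61.40027596083468, 'cx': 318.36902017969743, 'cy': 242.52306719035434, 'tool_from_camera': array([[ 3.61974017e-04,  9.67425851e-01,  2.53154284e-01,
         7.40439014e-02],
       [ 9.99999516e-01, -5.81799234e-04,  7.93483617e-04,
        -7.15182672e-04],
       [ 9.14921533e-04,  2.53153875e-01, -9.67425593e-01,
        -1.79262835e-01],
       [ 0.00000000e+00,  0.00000000e+00,  0.00000000e+00,
         1.00000000e+00]])}
-0.0188
{'t': 0.0, 'q': array([ 1.14148554,  0.42674894,  0.07385708,  1.60659809, -0.03406818,
        1.11082064, -0.06713078]), 'qvel': array([-9.02156548e-04,  3.89756186e-05,  3.37912668e-04,  2.04153015e-04,
        8.13079367e-04,  2.54322317e-04,  1.55102838e-04]), 'joint_torque': array([ 8.00179914e-04, -9.35817719e+01,  3.66645545e+00, -4.54199123e+01,
       -4.88980464e-02,  1.99641759e-02,  1.66563477e-04]), 'ee_pos': array([ 0.18625047, -0.64833387,  0.20476846]), 'eef_rot': array([ 9.90232721e-01,  1.39422832e-01, -1.55358072e-04, -6.39377552e-04]), 'contact_force': array([ 0.02593363,  0.30759798, -0.72623764]), 'moment': array([0.03793811, 0.01208713, 0.03401915]), 'grasp_force': 0.0, 'width': 0.0940102668309378}
```

View pics/scene0.png

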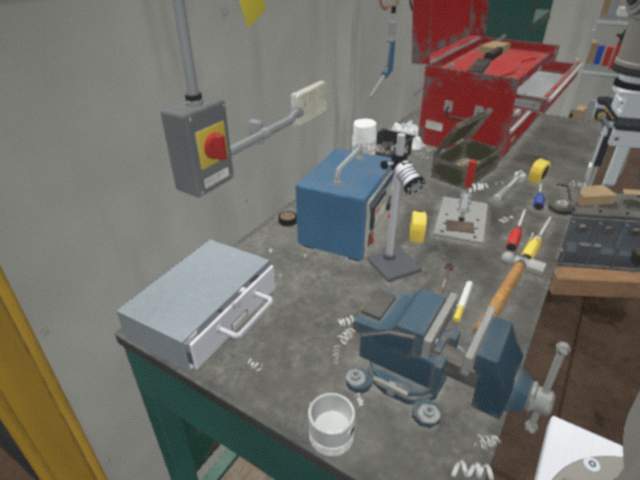

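View pics/side0.png

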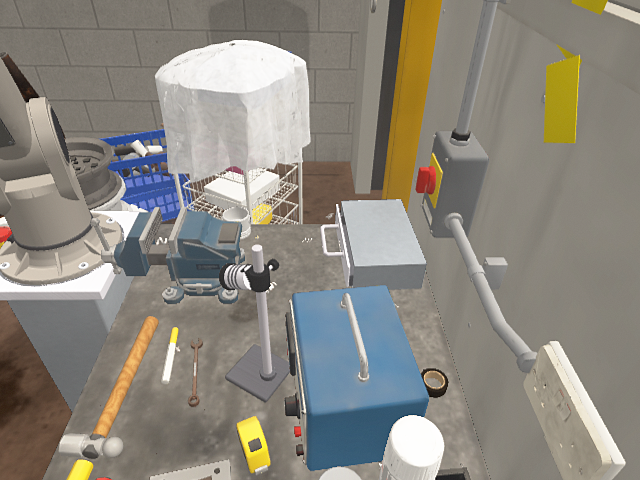

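Scene: cabinet at left with its handle near (247,315) and the camera stand near (400,200). Side: handle bar near (325,240), lens barrel near (235,276). I'll enlarge these areas.

```bash
python3 - <<'E'
import cv2,numpy as np
a=cv2.imread('pics/scene0.png');b=cv2.imread('pics/side0.png')
def c(im,u,v,w,h,s):
    o=cv2.resize(im[v:v+h,u:u+w],None,fx=s,fy=s,interpolation=cv2.INTER_CUBIC)
    for k in range(0,w,10): cv2.line(o,(k*s,0),(k*s,8 if (u+k)%50 else 20),(0,0,255),1)
    for k in range(0,h,10): cv2.line(o,(0,k*s),(8 if (v+k)%50 else 20,k*s),(0,0,255),1)
    return o
t=np.hstack([c(a,210,260,80,60,5)[:300],c(b,310,210,80,60,5)])
d=np.hstack([c(a,360,140,80,60,5),c(b,200,235,80,60,5)])
cv2.imwrite('pics/c1.png',np.vstack([t,d]))
t=np.hstack([c(a,360,200,80,100,4)[:,:320],c(b,215,320,80,100,4)])
cv2.imwrite('pics/c2.png',t)
E
```

```text
(no output)
```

View pics/c1.png

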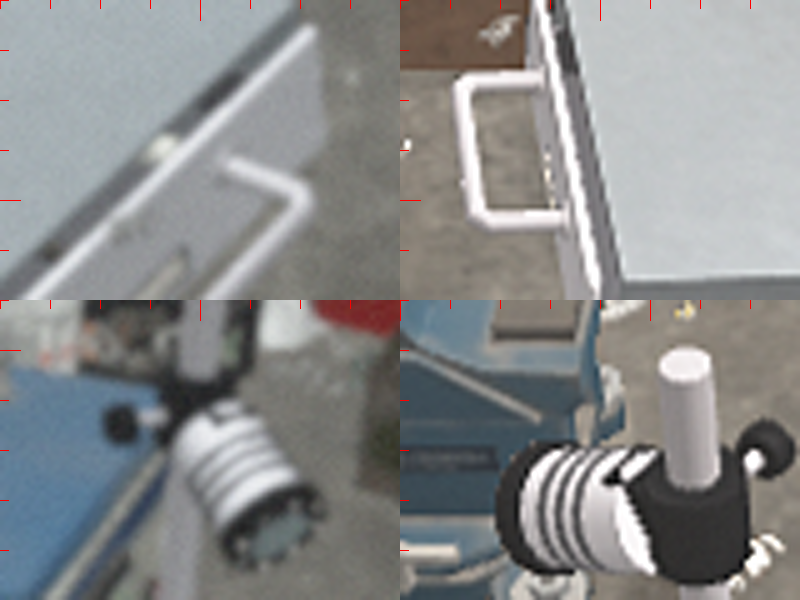

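View pics/c2.png

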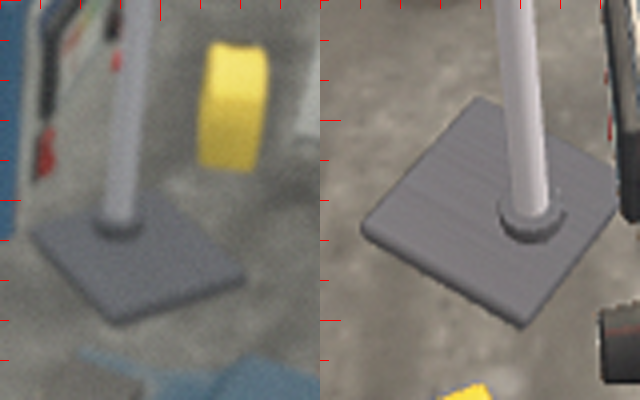

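Read-offs: side handle-bar corners (322.4,226.4) and (326,253); scene right corner (270.6,299.6); post top in side (257.2,247.4), lens centre in scene (416.6,187); foot corners in side (255,344.5), (225.5,377), (265.5,401.8).

```bash
cat >> h.py <<'E'
def K(m):
    f=240/np.tan(np.radians(m['fovy'])/2); return f,m['cx'],m['cy']
def pose(name,obs=None):
    m=camera_model(name)
    if name!='wrist': return m,R.from_quat(m['orientation']).as_matrix(),np.array(m['position'])
    T=m['tool_from_camera'];Rt=R.from_quat(obs['eef_rot']).as_matrix()
    return m,Rt@T[:3,:3],obs['ee_pos']+Rt@T[:3,3]
def ray(name,u,v,obs=None):
    m,Rc,p=pose(name,obs);f,cx,cy=K(m)
    d=Rc@np.array([(u-cx)/f,-(v-cy)/f,-1]);return p,d/np.linalg.norm(d)
def atz(name,u,v,z,obs=None):
    p,d=ray(name,u,v,obs);return p+d*(z-p[2])/d[2]
def tri(rays):
    A=0;b=0
    for p,d in rays:
        M=np.eye(3)-np.outer(d,d);A=A+M;b=b+M@p
    x=np.linalg.solve(A,b);return x,[np.linalg.norm((np.eye(3)-np.outer(d,d))@(x-p)) for p,d in rays]
def proj(name,X,obs=None):
    m,Rc,p=pose(name,obs);f,cx,cy=K(m);c=(np.atleast_2d(X)-p)@Rc
    return np.c_[cx+f*c[:,0]/-c[:,2],cy-f*c[:,1]/-c[:,2]]
E
python3 - <<'E'
from h import *
np.set_printoptions(precision=4,suppress=True)
print('handle',atz('side',322.4,226.4,.052),atz('side',326,253,.052),'scene',atz('scene',270.6,299.6,.052))
print('cab top', [atz('side',u,v,.08) for u,v in((336,201),(347,287),(425,260),(404,200))])
print('post',atz('side',257.2,247.4,.312),atz('side',267.5,372.5,.013),'scene',atz('scene',389.5,256,.013))
print('foot',[atz('side',u,v,.012) for u,v in((255,344.5),(225.5,377),(265.5,401.8))],
 'scene',[atz('scene',u,v,.012) for u,v in((368,258.5),(388.5,280),(421,269.5))])
print('lens s', ray('scene',416.6,187))
for z in (.19,.21,.23,.25,.28):print(z,X:=atz('scene',416.6,187,z),proj('side',X))
E
```

```text
handle [0.6507 0.0148 0.052 ] [ 0.6565 -0.09    0.052 ] scene [ 0.6595 -0.0946  0.052 ]
cab top [array([0.6874, 0.0889, 0.08  ]), array([ 0.6942, -0.2325,  0.08  ]), array([ 0.8719, -0.1477,  0.08  ]), array([0.8667, 0.0951, 0.08  ])]
post [ 0.542  -0.3922  0.312 ] [ 0.5404 -0.3887  0.013 ] scene [ 0.5426 -0.3945  0.013 ]
foot [array([ 0.5112, -0.3231,  0.012 ]), array([ 0.4645, -0.3971,  0.012 ]), array([ 0.5412, -0.448 ,  0.012 ])] scene [array([ 0.5813, -0.3608,  0.012 ]), array([ 0.5081, -0.3147,  0.012 ]), array([ 0.4619, -0.3863,  0.012 ])]
lens s (array([0.2256, 0.4161, 0.6505]), array([ 0.2837, -0.8408, -0.461 ]))
0.19 [ 0.509  -0.4238  0.19  ] [[239.1558 322.0671]]
0.21 [ 0.4967 -0.3873  0.21  ] [[232.9664 295.888 ]]
0.23 [ 0.4844 -0.3508  0.23  ] [[227.0565 270.8917]]
0.25 [ 0.4721 -0.3144  0.25  ] [[221.4077 246.9998]]
0.28 [ 0.4536 -0.2596  0.28  ] [[213.3875 213.0776]]
```

```bash
python3 - <<'E'
from h import *
np.set_printoptions(precision=3,suppress=True)
print('vise pad',tri([ray('scene',378,303),ray('side',227,241)]))
for z in (.05,.1,.15): print(z,'side vise R',atz('side',243,240,z),'jaw',atz('side',205,210,z),'beaker',atz('scene',332,405,z), 'vise near',atz('scene',440,330,z),atz('scene',360,330,z))
L=np.array([.486,-.356,.227]);f=np.array([-.84,.543,0])
# tool z toward the camera, pitched down by a; tool x up-ish
for d in (.10,.14,.18):
  for a in (30,45,60,75):
    for sgn in (1,-1):
      a_=np.radians(a); z=-f*np.cos(a_)+np.array([0,0,-np.sin(a_)]); x=sgn*(f*np.sin(a_)+np.array([0,0,np.cos(a_)])); x-=z*(x@z);x/=np.linalg.norm(x)
      # nominal: wrist cam on tool x side
      x=f*np.sin(a_)+np.array([0,0,np.cos(a_)]) if False else x
      y=np.cross(z,x);Q=R.from_matrix(np.c_[x,y,z]).as_quat()
      p=L-z*d+np.array([0,0,.0])
      o={'ee_pos':p,'eef_rot':Q}
      q=solve_ik(p,Q)
      print(d,a,sgn,p,None if q is None else np.array(q),proj('wrist',L,o)[0])
E
```

```text
vise pad (array([ 0.445, -0.128,  0.119]), [np.float64(0.005073338327647668), np.float64(0.005073338327647783)])
0.05 side vise R [ 0.458 -0.039  0.05 ] jaw [0.344 0.089 0.05 ] beaker [0.439 0.044 0.05 ] vise near [ 0.354 -0.192  0.05 ] [ 0.475 -0.116  0.05 ]
0.1 side vise R [ 0.47  -0.103  0.1  ] jaw [0.364 0.015 0.1  ] beaker [0.421 0.075 0.1  ] vise near [ 0.343 -0.141  0.1  ] [ 0.455 -0.072  0.1  ]
0.15 side vise R [ 0.482 -0.167  0.15 ] jaw [ 0.385 -0.058  0.15 ] beaker [0.403 0.106 0.15 ] vise near [ 0.333 -0.091  0.15 ] [ 0.434 -0.028  0.15 ]
0.1 30 1 [ 0.413 -0.309  0.277] None [319.69  243.787]
0.1 30 -1 [ 0.413 -0.309  0.277] None [319.689 243.866]
0.1 45 1 [ 0.427 -0.318  0.298] [ 0.472  0.115 -0.046  1.818  0.141  1.223 -1.639] [319.939 142.484]
0.1 45 -1 [ 0.427 -0.318  0.298] [ 0.867  0.144 -0.483  1.796  0.204  1.24   1.444] [319.663 353.933]
0.1 60 1 [ 0.444 -0.329  0.314] [ 0.676 -0.145 -0.161  2.139  0.014  0.623  1.499] [319.69  243.817]
0.1 60 -1 [ 0.444 -0.329  0.314] [ 0.888 -0.138 -0.347  2.129 -0.044  0.619 -1.585] [319.69  243.844]
0.1 75 1 [ 0.464 -0.342  0.
[... 931 characters left out ...]
.317] None [319.491 221.145]
0.18 30 -1 [ 0.355 -0.271  0.317] None [319.491 221.258]
0.18 45 1 [ 0.379 -0.287  0.354] [ 0.526 -0.015 -0.111  1.835  0.129  1.335 -1.633] [319.818  58.174]
0.18 45 -1 [ 0.379 -0.287  0.354] [ 0.884  0.003 -0.466  1.817  0.132  1.335  1.511] [319.442 378.789]
0.18 60 1 [ 0.41  -0.307  0.383] [ 0.658 -0.273 -0.132  2.087 -0.013  0.802  1.525] [319.491 221.187]
0.18 60 -1 [ 0.41  -0.307  0.383] [ 0.951 -0.269 -0.356  2.076 -0.136  0.797 -1.493] [319.491 221.225]
0.18 75 1 [ 0.447 -0.331  0.401] [ 0.875 -0.035 -0.349  1.777  0.001  1.137  1.522] [319.491 221.206]
0.18 75 -1 [ 0.447 -0.331  0.401] [ 0.642 -0.046 -0.125  1.788  0.01   1.138 -1.632] [319.491 221.209]
```

```bash
python3 - <<'E'
from h import *
np.set_printoptions(precision=4,suppress=True)
L=np.array([.486,-.356,.227]);f=np.array([-.84,.543,0]);f/=np.linalg.norm(f);ez=np.array([0,0,1.])
o=get_obs()
best=None
for a in (40,45,50,55,60):
  for d in (.25,.22,.2,.18,.15):
    c,s=np.cos(np.radians(a)),np.sin(np.radians(a)); z=-f*c-ez*s; x=f*s-ez*c
    Q=R.from_matrix(np.c_[x,np.cross(z,x),z]).as_quat(); p=L-z*d
    q=solve_ik(p,Q)
    if q is not None and best is None: best=(a,d,p,Q); print(a,d,p,q)
movel([.24,-.56,.42],v=.25)
a,d,p,Q=best
reach(p,Q)
pause(.2)
o=get_obs();save('wrist','w1')
import pickle;pickle.dump(o,open('w1.pkl','wb'));print(o['t'],o['ee_pos'],o['eef_rot'],o['q'],proj('wrist',L,o))
E
python3 -c "
import cv2;a=cv2.imread('pics/w1.png');cv2.imwrite('pics/w1b.png',cv2.resize(a[100:400,120:520],None,fx=2,fy=2,interpolation=2))"
```

```text
45 0.18 [ 0.3791 -0.2869  0.3543] [ 0.4609 -0.4787 -0.0148  2.3876  0.1911  0.4589  1.3048]
2.75 [ 0.3792 -0.2876  0.3544] [ 0.2623  0.886  -0.1084  0.3667] [ 0.3828 -0.487   0.0343  2.3889  0.2775  0.4756  1.2185] [[317.8751 220.5113]]
```

View pics/w1b.png

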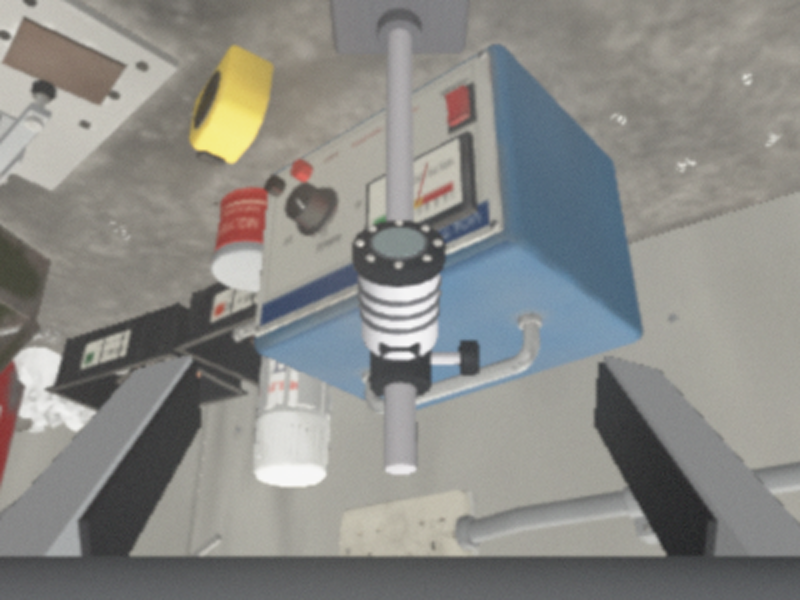

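Wrist view (inverted): lens glass centre at about (319.2,221.5) full-frame px, post in the middle column and knob to the right. I'll enlarge the bezel in all three views for the tilt.

```bash
python3 - <<'E'
import cv2,numpy as np
def c(f,u,v,w,h,s):
    im=cv2.imread(f'pics/{f}.png')
    o=cv2.resize(im[v:v+h,u:u+w],None,fx=s,fy=s,interpolation=cv2.INTER_CUBIC)
    for k in range(0,w,5): cv2.line(o,(k*s,0),(k*s,8 if (u+k)%10 else 18),(0,0,255),1)
    for k in range(0,h,5): cv2.line(o,(0,k*s),(8 if (v+k)%10 else 18,k*s),(0,0,255),1)
    return o
t=np.hstack([c('w1',290,205,60,75,8)[:600,:480],np.vstack([c('scene0',395,165,32,37,8),c('side0',215,255,32,38,8)])[:600,:320]])
cv2.imwrite('pics/c3.png',t);print(t.shape)
E
```

```text
(600, 736, 3)
```

View pics/c3.png

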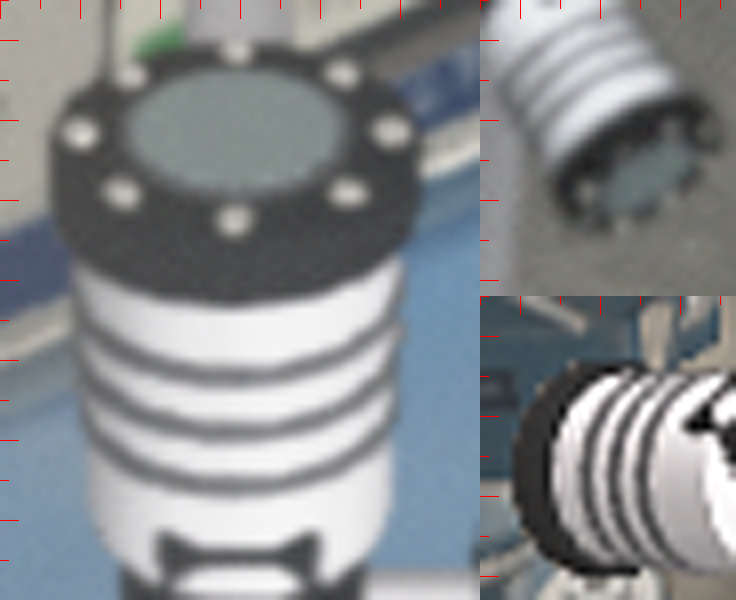

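```bash
python3 - <<'E'
from h import *
import pickle
from scipy.optimize import least_squares
np.set_printoptions(precision=4,suppress=True)
o=pickle.load(open('w1.pkl','rb'))
B=np.array([(235,220),(348,192),(392,131),(343,73),(238,52),(132,76),(80,132),(121,193)])/8+[290,205]
def axes(yaw,t): # stand x axis yaw; lens frame: rotate about y so -x goes down by t
    M=(R.from_euler('z',yaw)*R.from_euler('y',-t)).as_matrix()  # -x -> (-c,0,-s)
    return M
def circ(p,r,n=8,off=0):
    M=axes(p[3],p[4]);a=off+np.arange(n)*2*np.pi/n
    return p[:3]+r*(np.outer(np.sin(a),M[:,1])+np.outer(np.cos(a),M[:,2]))
foot=[(255,344.5),(225.5,377),(265.5,401.8)];fs=[(368,258.5),(388.5,280),(421,269.5)]
def post(p,z): return np.array([p[6],p[7],z])
def res(p):
    r=[]
    # image inverted: start bolt bottom(image)=world up; order tested below
    r+=list(((proj('wrist',circ(p,p[5]),o)-Bo)*1).ravel())
    r+=list((proj('scene',p[:3])[0]-[416.25,187.1])*3)
    r+=list((proj('side',post(p,.312))[0]-[257.2,247.4])*2)
    r+=list((proj('wrist',post(p,.312),o)[0]-[320.5,334]))
    r+=list((proj('wrist',post(p,.012),o)[0]-[320,111]))
    r+=list((proj('side',post(p,.012))[0]-[267.5,373]))
    fx=np.array([np.cos(p[3]),np.sin(p[3])]);fy=np.array([-fx[1],fx[0]])
    r.append((p[:2]-p[6:8])@fy*1000*LAT)      # mm, lens in the post's plane
    A=[atz('side',*q,.012)[:2] for q in foot];C=[atz('scene',*q,.012)[:2] for q in fs]
    for d,n in ((A[0]-A[1],fy),(A[2]-A[1],fx),(C[1]-C[2],fy),(C[0]-C[1],fx)): r.append((d[0]*n[1]-d[1]*n[0])*500)
    return np.array(r)
for LAT in (1,0):
  for Bo in (B,B[[0,7,6,5,4,3,2,1]]):
    s=least_squares(res,[.486,-.356,.227,-.575,.2,.018,.5415,-.391])
    print(LAT,s.cost,s.x); 
    if s.cost<100:
        print(s.fun.round(1)); np.save('lens.npy',s.x)
        e=proj('side',circ(s.x,.022,36));print('side circ ext',e.min(0),e.max(0))
p=s.x
E
```

```text
1 4.06243298638268 [ 0.4865 -0.3546  0.2281 -0.5708  0.4209  0.0176  0.5418 -0.3901]
[ 0.2 -0.3  0.2 -0.1 -0.1 -0.1 -0.  -0.  -0.3 -0.2 -0.4 -0.3  0.1 -0.1
  0.3 -0.1 -0.2 -0.9 -0.  -1.8 -0.7  0.7 -0.8  0.4  0.8  0.5  0.  -0.3
  0.7  0.1 -0.3]
side circ ext [217.2432 259.6449] [238.6365 287.0642]
1 4.062432986382633 [ 0.4865 -0.3546  0.2281 -0.5708 -2.7207 -0.0176  0.5418 -0.3901]
[ 0.2 -0.3  0.3 -0.1  0.1 -0.1 -0.4 -0.3 -0.3 -0.2 -0.  -0.  -0.1 -0.1
  0.2 -0.1 -0.2 -0.9 -0.  -1.8 -0.7  0.7 -0.8  0.4  0.8  0.5  0.  -0.3
  0.7  0.1 -0.3]
side circ ext [217.2432 259.6449] [238.6365 287.0642]
0 4.061364063161738 [ 0.4865 -0.3546  0.2281 -0.5705  0.4209  0.0176  0.5418 -0.3901]
[ 0.2 -0.3  0.2 -0.1 -0.1 -0.1 -0.  -0.  -0.3 -0.2 -0.4 -0.3  0.1 -0.1
  0.3 -0.1 -0.2 -0.9 -0.  -1.8 -0.7  0.7 -0.8  0.4  0.8  0.5  0.  -0.3
  0.8  0.1 -0.3]
side circ ext [217.2443 259.6415] [238.6338 287.061 ]Traceback (most recent call last):
  File "<stdin>", line 31, in <module>
    return func(*args, **kwargs)
    result = trf(vector_fun.fun, vector_fun.jac, x0, f0, J0, lb, ub, ftol, xtol,
                 
[... 986 characters left out ...]
l in f_evals]
                                    ^^^^^^^
    f = np.atleast_1d(self.fun(x, *self.args, **self.kwargs))
                      ~~~~~~~~^^^^^^^^^^^^^^^^^^^^^^^^^^^^^^
    return np.atleast_1d(self.fun(x))
                         ~~~~~~~~^^^
    return self.f(x, *self.args, **self.kwargs)
           ~~~~~~^^^^^^^^^^^^^^^^^^^^^^^^^^^^^^
  File "<stdin>", line 26, in res
  File "h.py", line 17, in atz
    p,d=ray(name,u,v,obs);return p+d*(z-p[2])/d[2]
        ~~~^^^^^^^^^^^^^^
  File "h.py", line 14, in ray
    m,Rc,p=pose(name,obs);f,cx,cy=K(m)
           ~~~~^^^^^^^^^^
  File "h.py", line 9, in pose
    m=camera_model(name)
ValueError: time passes only in moves, steps and waits
```

```bash
cat >> h.py <<'E'
import os,pickle
_cm=camera_model
def camera_model(n):
    if not os.path.exists('cm.pkl'): pickle.dump({k:_cm(k) for k in('scene','side','wrist')},open('cm.pkl','wb'))
    return pickle.load(open('cm.pkl','rb'))[n]
YAW=.05
def Rd(x): # tool down with tool x along given horizontal direction
    x=np.array([x[0],x[1],0.]);x/=np.linalg.norm(x);z=np.array([0,0,-1.])
    return R.from_matrix(np.c_[x,np.cross(z,x),z]).as_quat()
ex=np.array([np.cos(YAW),np.sin(YAW),0]);ey=np.array([-ex[1],ex[0],0])
H=np.array([.6545,-.0385,.052])
E
python3 - <<'E'
from h import *
np.set_printoptions(precision=4,suppress=True)
print(np.load('lens.npy'))
P=H+.022*ey;P[2]=.038
Q=Rd(ey)
reach([P[0],P[1],.22],Q)
gripper_to(.042,20)
save('wrist','w2');print(get_obs()['t'],get_obs()['q'])
print(movel(P,v=.12,guard=8))
o=get_obs();print(o['t'],o['ee_pos'],o['contact_force'])
E
```

```text
[ 0.4865 -0.3546  0.2281 -0.5705  0.4209  0.0176  0.5418 -0.3901]
5.3417 [ 0.6507  0.5844 -1.0528  1.593   0.5248  1.2749 -0.4379]
False
7.0083 [ 0.6538 -0.0165  0.0387] [0.1151 1.2044 0.3518]
```

View pics/w2.png

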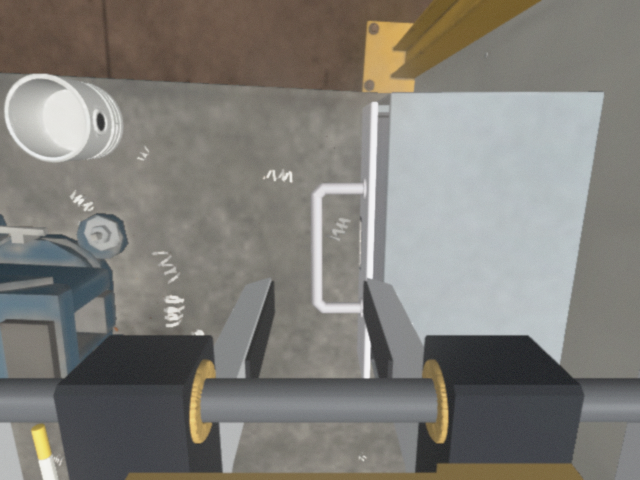

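Wrist view: handle bar vertical at column 318, from row 190 to row 305, centred between the fingers. So the alignment is good, and I'll grasp and pull.

```bash
python3 - <<'E'
from h import *
np.set_printoptions(precision=4,suppress=True)
P=H+.022*ey;P[2]=.22
o={'ee_pos':P,'eef_rot':Rd(ey)}
print([atz('wrist',u,v,.052,o) for u,v in((318,190),(318,305))], [atz('wrist',u,v,.074,o) for u,v in((375,105),(368,360))],'cab',[atz('wrist',u,v,.08,o) for u,v in((390,95),(602,95),(560,360))])
gripper_to(.0,25)
o=get_obs();print(o['t'],o['width'],o['grasp_force'],o['ee_pos'])
p0=o['ee_pos']
hit=movel(p0-.135*ex,v=.06,guard=18)
o=get_obs();print(hit,o['t'],o['ee_pos'],(p0-o['ee_pos'])@ex,o['contact_force'],o['width'])
E
```

```text
[array([0.652 , 0.0137, 0.052 ]), array([ 0.6573, -0.0925,  0.052 ])] [array([0.6921, 0.0835, 0.074 ]), array([ 0.7045, -0.1339,  0.074 ])] cab [array([0.7019, 0.0907, 0.08  ]), array([0.8597, 0.0986, 0.08  ]), array([ 0.8729, -0.1219,  0.08  ])]
7.625 0.009070189409582815 25.000368654727936 [ 0.6533 -0.0166  0.038 ]
True 9.3167 [ 0.5393 -0.0226  0.0382] 0.11409639143273403 [ 4.441   0.5813 -0.2707] 0.009424921996883676
```

```bash
python3 - <<'E'
from h import *
np.set_printoptions(precision=4,suppress=True)
p0=get_obs()['ee_pos']
hit=movel(p0-.02*ex,v=.03,guard=22)
o=get_obs();print(hit,o['t'],o['ee_pos'],(p0-o['ee_pos'])@ex,o['contact_force'],o['width'])
gripper_to(.042)
p=o['ee_pos']; 
save('scene','s1') 
movel([p[0],p[1],.26],v=.25)
# go above drawer, wrist camera to the robot side (tool x=-ex)
h=p.copy();c=h-.022*ey+.1215*ex
Q=Rd(-ex)
try:
    T=[c[0]+.0,c[1],.27];reach(T,Q)
except PlanningError as e: print(e)
gripper_to(.094)
o=get_obs();print(o['t'],o['q'],o['ee_pos'],'floor',c)
pickle.dump(o,open('w3.pkl','wb'));np.save('floor.npy',c);save('wrist','w3')
E
```

```text
True 9.5833 [ 0.5394 -0.0226  0.0383] -5.4337616209067264e-05 [ 2.1727  0.7068 -0.3798] 0.009061159307902633
13.65 [ 0.7439  0.6295 -1.2098  1.5071  0.5916  1.4141  1.1264] [ 0.6618 -0.0385  0.27  ] floor [ 0.6618 -0.0385  0.0383]
```

View pics/w3.png

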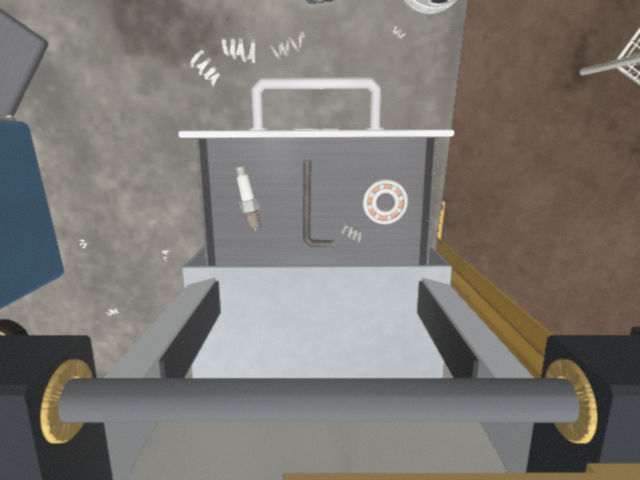

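Wrist view: drawer fully open with the plug from its terminal at (239,168) to its tip at (256,229). The hex key is in the middle and the bearing at right. I'll move above the plug and refine from closer.

```bash
cat >> h.py <<'E'
def plugpix(im,uv,rad):
    u0,v0=int(uv[0]-rad),int(uv[1]-rad);I=cv2.GaussianBlur(im,(3,3),0)[max(v0,0):v0+2*rad,u0:u0+2*rad].astype(float)
    md=np.median(I.reshape(-1,3),0);m=(np.abs(I-md).max(2)>28).astype(np.uint8)
    n,l,s,c=cv2.connectedComponentsWithStats(m)
    k=l[int(uv[1]-max(v0,0))-8:int(uv[1]-max(v0,0))+8,int(uv[0]-u0)-4:int(uv[0]-u0)+4].ravel();k=np.bincount(k[k>0]).argmax()
    y,x=np.nonzero(l==k);pts=np.c_[x+u0,y+max(v0,0)].astype(float)
    return pts
def axis(pts):
    c=pts.mean(0);w,v=np.linalg.eigh(np.cov((pts-c).T));d=v[:,1];d=d if d[1]>0 else -d
    t=(pts-c)@d;
    return c+d*t.min(),c+d*t.max()
E
python3 - <<'E'
from h import *
np.set_printoptions(precision=4,suppress=True)
o=pickle.load(open('w3.pkl','rb'))
a=[atz('wrist',u,v,.022,o) for u,v in((239,168),(256,229.5))]
print(a,np.linalg.norm(a[1]-a[0])); 
im=cv2.imread('pics/w3.png')[:,:,::-1];pt=plugpix(im,(247.5,199),36);e=axis(pt);print(len(pt),e)
m=(a[0]+a[1])/2;d=(a[1]-a[0]);d/=np.linalg.norm(d)
reach([m[0],m[1],.15],Rd(-d)); gripper_to(.045)
o=get_obs();im=save('wrist','w4');pickle.dump(o,open('w4.pkl','wb'))
uv=proj('wrist',m,o)[0];print(o['t'],o['q'],m,uv,proj('wrist',np.array(a),o))
pt=plugpix(im,uv,70);e=axis(pt);print(len(pt),e)
b=[atz('wrist',*x,.022,o) for x in e];print(b,np.linalg.norm(b[1]-b[0]))
u,v=map(int,uv);cv2.imwrite('pics/w4c.png',cv2.resize(cv2.imread('pics/w4.png')[v-100:v+100,u-130:u+130],None,fx=3,fy=3,interpolation=2));print(u-130,v-100)
E
```

```text
[array([ 0.6229, -0.1228,  0.022 ]), array([ 0.6878, -0.1044,  0.022 ])] 0.06741995891842481
545 (array([239.6285, 166.6346]), array([249.8153, 212.0414]))
15.2167 [ 0.8438  0.7558 -1.1821  1.6304  0.7286  1.2633  1.3694] [ 0.6554 -0.1136  0.022 ] [317.7767 235.3533] [[317.7731 192.277 ]
 [317.78   276.1712]]
975 (array([318.7748, 190.9431]), array([317.1849, 253.1326]))
[array([ 0.6217, -0.1224,  0.022 ]), array([ 0.6694, -0.1101,  0.022 ])] 0.04920405732415099
187 135
```

View pics/w4c.png

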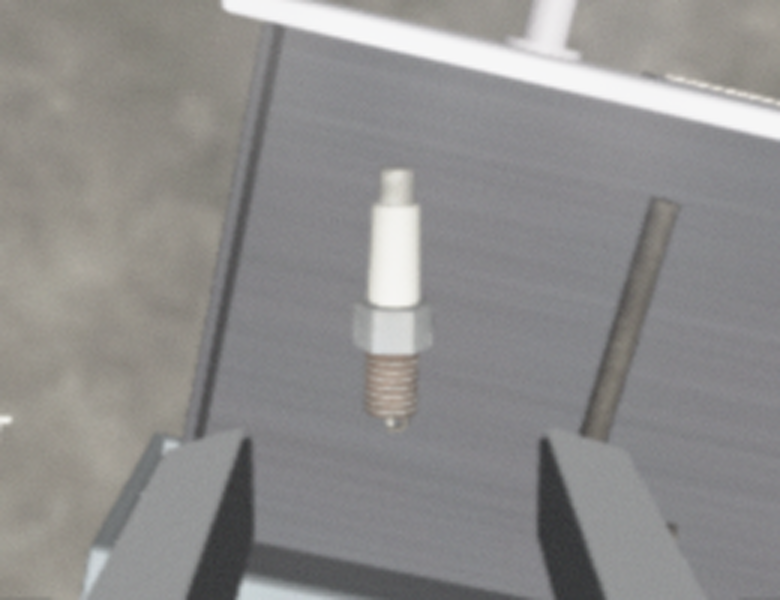

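Plug from terminal (319.3,191.0) to tip (318.3,278.3), clean and upright in the frame; the fingers straddle it clear of the wall and the key.

```bash
python3 - <<'E'
from h import *
np.set_printoptions(precision=4,suppress=True)
o=pickle.load(open('w4.pkl','rb'))
b=[atz('wrist',*x,.022,o) for x in((319.3,191.),(318.3,278.6))]
d=b[1]-b[0];print(b,np.linalg.norm(d));d/=np.linalg.norm(d);m=(b[0]+b[1])/2;print(m)
Q=Rd(-d)
movel([m[0],m[1],.06],v=.15,frame=Q)
hit=movel([m[0],m[1],.0165],v=.05,guard=6)
o=get_obs();print(hit,o['t'],o['ee_pos'],o['contact_force'])
if not hit or o['ee_pos'][2]<.02:
    gripper_to(0,35);o=get_obs();print(o['t'],o['width'],o['grasp_force'],o['ee_pos'])
    # plug mid in tool frame
    Rt=R.from_quat(o['eef_rot']).as_matrix();np.save('mid_t.npy',Rt.T@(np.r_[m[:2],.022]-o['ee_pos']));np.save('d_t.npy',Rt.T@d);print(np.load('mid_t.npy'),np.load('d_t.npy'))
    p=o['ee_pos'];movel([p[0],p[1],.20],v=.15)
    o=get_obs();print(o['t'],o['width'],o['grasp_force'],o['contact_force'])
E
```

```text
[array([ 0.6217, -0.122 ,  0.022 ]), array([ 0.6896, -0.1034,  0.022 ])] 0.0704588546026632
[ 0.6557 -0.1127  0.022 ]
False 17.0333 [ 0.6558 -0.1127  0.0168] [ 0.6921  0.6522 -0.3045]
17.625 0.01359282098490922 34.99791204929352 [ 0.6557 -0.1128  0.0166]
[ 0.      0.0001 -0.0054] [-1.  0.  0.]
19.0 0.013580233043411096 34.99697148799896 [-1.0374 -0.145  -1.1855]
```

```bash
cat >> h.py <<'E'
def target(gap,p=None):
    p=np.load('lens.npy') if p is None else p
    M=(R.from_euler('z',p[3])*R.from_euler('y',-p[4])).as_matrix();look=-M[:,0]
    x=look;y=np.array([-M[0,1],-M[1,1],0]);z=np.cross(x,y)
    if z[2]>0: y=-y;z=-z
    Rt=np.c_[x,y,z];mid=p[:3]+look*(gap+.035)
    return mid-Rt@np.load('mid_t.npy'),R.from_matrix(Rt).as_quat(),mid,look
E
python3 - <<'E'
from h import *
np.set_printoptions(precision=4,suppress=True)
P,Q,mid,look=target(.06);A,_,_,_=target(.11)
print(P,mid,look,A,solve_ik(P,Q),solve_ik(A,Q))
o=get_obs()
movel([.60,-.10,.36],v=.25)
W=A+[-.02,.10,.12]
reach(W,Q)
print(get_obs()['t'],get_obs()['q'])
movel(A,v=.15);movel(P,v=.05);pause(.3)
o=get_obs();print(o['t'],o['ee_pos']-P,o['width'],o['contact_force'])
pickle.dump(o,open('w5.pkl','wb'))
save('scene','s5');save('side','d5');save('wrist','w5')
L=np.load('lens.npy')[:3]
tip=L+look*.06;term=L+look*.131
for n in('scene','side','wrist'):print(n,proj(n,np.array([L,tip,term]),o))
import json
def c(f,ctr,w,h,s):
    im=cv2.imread(f'pics/{f}.png');u,v=int(ctr[0]-w/2),int(ctr[1]-h/2);u=max(u,0);v=min(max(v,0),480-h)
    r=cv2.resize(im[v:v+h,u:u+w],None,fx=s,fy=s,interpolation=cv2.INTER_CUBIC);print(f,u,v)
    for k in range(0,w,10): cv2.line(r,(k*s,0),(k*s,8 if (u+k)%50 else 18),(0,0,255),1)
    for k in range(0,h,10): cv2.line(r,(0,k*s),(8 if (v+k)%50 else 18,k*s),(0,0,255),1)
    return r
a=c('s5',proj('scene',tip)[0],100,75,4);b=c('d5',proj('side',tip)[0],100,75,4);w=c('w5',proj('wrist',tip,o)[0],266,100,3)
cv2.imwrite('pics/c5.png',np.vstack([np.hstack([a,b]),np.pad(w,((0,0),(0,2),(0,0)))]))
E
```

```text
[ 0.4154 -0.309   0.1843] [ 0.4136 -0.3078  0.1893] [-0.7682  0.4929 -0.4086] [ 0.377  -0.2844  0.1639] [ 1.7131  0.0654 -1.2109  2.2475  0.1903  0.4567  1.3629] [ 1.6724 -0.0387 -1.1187  2.3536 -0.0668  0.3848  1.6035]
21.15 [ 1.2313 -0.446  -0.7107  2.3004 -0.3727  0.7885  1.7229]
23.8 [-0.0001 -0.      0.    ] 0.0135626193015164 [ 1.2154 -0.4693  0.4685]
scene [[416.1797 186.8109]
 [431.7716 210.6293]
 [451.5634 240.8634]]
side [[228.197  273.3348]
 [204.814  272.3418]
 [179.9496 271.2859]]
wrist [[317.6656 472.3028]
 [317.6558 370.2507]
 [317.642  227.0384]]
s5 381 173
d5 154 234
w5 184 320
```

View pics/c5.png

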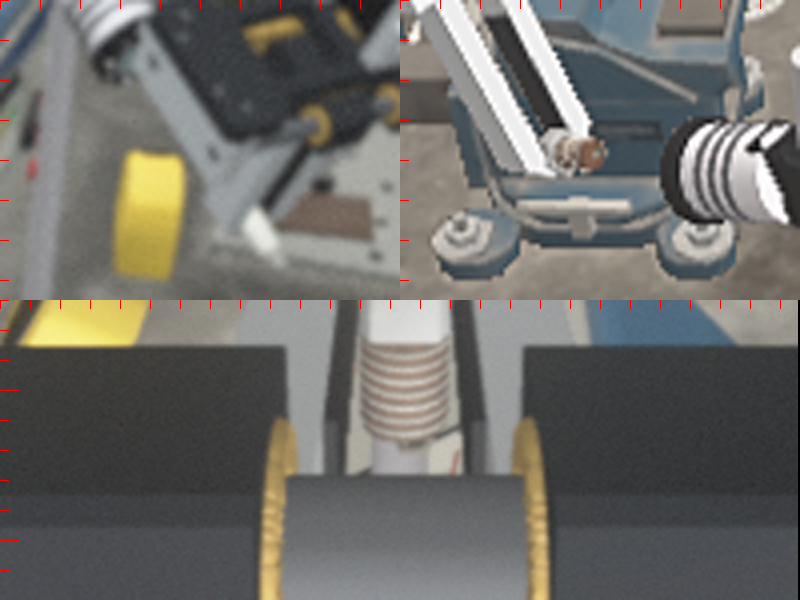

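Side: plug tip at (205.2,272), where (204.8,272.3) was predicted. Scene: terminal end about (451,239), predicted (451.6,240.9). Wrist: plug central between the fingers. The grasp geometry is confirmed, so next I check the bezel silhouette in side against the lens estimate.

```bash
python3 - <<'E'
from h import *
from scipy.optimize import least_squares
np.set_printoptions(precision=4,suppress=True)
p=np.load('lens.npy');o=pickle.load(open('w1.pkl','rb'))
def axes(p): return (R.from_euler('z',p[3])*R.from_euler('y',-p[4])).as_matrix()
def circ(p,r,off=0,n=72):
    M=axes(p);a=np.arange(n)*2*np.pi/n
    return p[:3]+off*M[:,0]+r*(np.outer(np.sin(a),M[:,1])+np.outer(np.cos(a),M[:,2]))
for T in(.0,.008,.012):
    print(T,'wrist maxv',proj('wrist',circ(p,.022,T),o).max(0),proj('wrist',circ(p,.022,T),o).min(0))
    e=proj('side',circ(p,.022,T));print(' side left',e[e[:,0].argmin()],'top',e[e[:,1].argmin()],'bot',e[e[:,1].argmax()])
print('obs wrist: bottom 242.9, left 296.2, right 342.5; side: left 219.3,278 top 232,263.2 bot 231,290.1')
# segment dark bezel in side image
im=cv2.imread('pics/side0.png')[255:296,212:245]
print(im.max(2)[::2])
E
```

```text
0.0 wrist maxv [344.6958 236.1526] [295.9743 209.8105]
 side left [217.2443 274.4216] top [228.7723 259.63  ] bot [227.6193 287.0966]
0.008 wrist maxv [344.4028 243.7194] [296.2955 216.9935]
 side left [220.5501 274.573 ] top [232.071 259.675] bot [230.9238 287.3328]
0.012 wrist maxv [344.2591 247.4285] [296.453  220.5209]
 side left [222.2208 274.6495] top [233.7375 259.6978] bot [232.5933 287.4521]
obs wrist: bottom 242.9, left 296.2, right 342.5; side: left 219.3,278 top 232,263.2 bot 231,290.1
[[ 86  85  84  84  80  83  95 110 138 158 144 124  94  85  86  85  87  89
   89  89  88  87  83  78  88 103 107 103 104 185 155 139 122]
 [ 84  87  86  85  87  83  85  81  82  82  92 108 128 139 136 118  93  85
   88  86  85  77  86 150 161 157 164  98 120 153 139 113  92]
 [ 91  87  88  88  88  92  93  94  91  93  92  92  90  93 105 119  95  92
   93  91  98 107  98 161 158 162 144 100 106  99  99 100  90]
 [ 89  86  87  87  91  89  89  91  89  87  90  89  89  88  88  89  91  94
   90  88  98 106 100 129 157 162 113 102  92  93  92 118 148]
 [ 90  91  90  91  89  91  89  89  89  90  89  89
[... 1580 characters left out ...]
2 163 162 152]
 [105  98  96  92 111 104 139 139 141 136 111  41  38  41  45  54  77 120
  150 126 102 125 112  96 128 138  87 104 140 158 155 156 154]
 [144 153 155 162 156 124 118 107 122 129 138 135 153 195  96  28  27  32
   32  39  35  32  33 189 151 114 112 126 118 116 111 125 124]
 [108 108  98  87  83  85 120 144 139 134 138 190 204 197 204 212 143 136
  160 210 208 154 206 206 210 145 113 134 139 139 141 136 134]
 [ 81  79  82  84  86  88 110 141 135 129 205 209 204 197 116 131 173 164
  154 142 142 163 197 200 209 117  83 131 136 138 138 134 127]
 [ 73  74  72 160 163 165  78 113 132 132 154 200 199 200 198 162 143 143
  143 160 197 206 200 192 163 105 142 145 143 144 134 123 119]]
```

```bash
cat > fit.py <<'E'
from h import *
from scipy.optimize import least_squares
np.set_printoptions(precision=4,suppress=True)
p0=np.load('lens.npy');o=pickle.load(open('w1.pkl','rb'));o5=pickle.load(open('w5.pkl','rb'))
B=np.array([(235,220),(348,192),(392,131),(343,73),(238,52),(132,76),(80,132),(121,193)])/8+[290,205]
Mx=lambda p:(R.from_euler('z',p[3])*R.from_euler('y',-p[4])).as_matrix()
def circ(p,r,off=0,n=8):
    M=Mx(p);a=np.arange(n)*2*np.pi/n
    return p[:3]+off*M[:,0]+r*(np.outer(np.sin(a),M[:,1])+np.outer(np.cos(a),M[:,2]))
_,_,mid,look=target(.06)
tip0=mid-look*.035;term0=mid+look*.036
Rw=R.from_quat(o['eef_rot']).as_matrix()
def res(q,full=False):
    p=q[:8];bs,bd=q[8:11],q[11:14];bw=Rw@q[14:17];k=q[17]   # camera biases, plug axial error
    r=[]
    r+=list(((proj('wrist',circ(p,p[5])-bw,o)-B)/.5).ravel())
    r+=list((proj('scene',p[:3]-bs)[0]-[416.25,187.1])/.6)
    post=lambda z:np.array([p[6],p[7],z])
    r+=list((proj('side',post(.312)-bd)[0]-[257.2,247.4])/.6)
    r+=list((proj('wrist',post(.312)-bw,o)[0]-[320.5,334])/.8)
    r+=list((proj('wrist',post(.012)-bw,o)[0]-[320,111])/1.)
    r+=list((proj('side',post(.012)-bd)[0]-[267.5,373])/1.)
    r+=list((proj('scene',post(.012)-bs)[0]-[389.5,256])/1.)
    e=np.vstack([proj('side',circ(p,.022,0,72)-bd),proj('side',circ(p,.022,.008,72)-bd)])
    r+=[(e[:,0].min()-218.7)/.6,(e[:,1].min()-262.2)/.6,(e[:,1].max()-290.1)/.6]
    r+=list((proj('side',tip0-k*look-bd)[0]-[205.2,272])/.8)
    r+=list((proj('scene',term0-k*look-bs)[0]-[451,239])/2)
    fy=np.array([-np.sin(p[3]),np.cos(p[3])]);r.append((p[:2]-p[6:8])@fy/.0008)
    r.append((p[3]+.571)/.015)
    r+=list(q[8:17]/.0015);r.append(k/.0012);r.append((p[5]-.0178)/.001)
    return np.array(r)
s=least_squares(res,np.r_[p0,np.zeros(10)],x_scale=np.r_[np.ones(8)*.01,np.ones(10)*.001])
C=np.linalg.inv(s.jac.T@s.jac);print(s.cost,s.x[:8],'\nsd',np.sqrt(np.diag(C))[:5],'\nbias',s.x[8:]*1000);print(s.fun[16:33].round(1))
d=s.x[:3]-p0[:3];print('shift mm',d*1000,'axial',d@look*1000)
np.save('lens2.npy',s.x[:8]);np.save('k.npy',s.x[17])
E
python3 fit.py
```

```text
4.1969136144945045 [ 0.4886 -0.3579  0.2259 -0.5634  0.4208  0.0178  0.5411 -0.3909] 
sd [0.001  0.0011 0.0007 0.0095 0.0171] 
bias [ 0.3237  0.5134 -0.2229 -0.3671 -0.1235  0.4245 -0.8074 -0.9503 -0.5041
  0.3104]
[-0.5 -0.7 -0.5 -0.7 -0.1  0.6 -0.2  0.4  0.6  0.9  0.1  1.2  0.1 -0.
 -0.3 -0.   0.6]
shift mm [ 2.0917 -3.3597 -2.2227] axial -2.354815764006503
```

```bash
python3 - <<'E'
from h import *
np.set_printoptions(precision=4,suppress=True)
P,Q,mid,look=target(.06+float(np.load('k.npy')),np.load('lens2.npy'))
movel(P,v=.03,frame=Q);pause(.8)
o=get_obs();print(o['t'],o['ee_pos']-P,R.from_quat(o['eef_rot']).inv().__mul__(R.from_quat(Q)).magnitude(),o['width'],o['grasp_force'],o['contact_force'],abs(o['qvel']).max())
finish_job()
E
```

```text
25.0583 [-0.  0. -0.] 2.4626478367039785e-05 0.013675698527852997 34.99696433544159 [-0.3321  0.3075 -0.0343] 0.0017845307311987416
the job is handed in; nothing more can be done
```

I pulled the drawer out to its stop, took out the spark plug, and handed the job in at 25 s with the plug held still on the lens axis, threaded end 60 mm from the glass (my lens position is good to about 1 mm); the bearing and hex key were left in the drawer, and I saw no sign of touching the camera.

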